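Hold a glass clip against a counter-screen post for the screw

TASK

We are putting up the low glass screen on this counter, and one post still needs its glass clip. Pick up the loose clip, set its curved saddle squarely against the bare post, level and centred over the post's tapped hole with its jaw opening towards the other post, and press it there with a steady push of about 10 newtons (never a shove above 35), so that I can drive the screw. Keep pressing for at least three seconds and finish still holding it there, and do not disturb the screw dish, the screwdriver or the pen stand.

Things in the scene. Friction and masses are not known exactly. Their poses are not given: they have to be found in the camera images.
- post: The bare post, fixed: upright steel tube 42 mm across with a black cap, top 150 mm above the counter, on a flange 80 mm across and 7 mm high. Origin: on the counter at the tube's axis. Its x axis is level and points straight at the other post (the clip sits on that side); z is up. To press, push the clip along the post's -x.
- post_hole (a point): Mouth of the tapped screw hole (dark spot, 8 mm) in the bare post, on the tube's surface on the side that faces the other post, 105 mm above the counter, 21 mm from the tube's axis. Axes as the post's.
- clip_center (a point): Middle (22.5 mm up) of the loose clip: upright steel block 50 mm long, 28 wide, 45 high, 0.18 to 0.35 kg. x runs along its length from the concave black rubber saddle (-x end) to the jaw's open 10 mm slot (+x end); y across the 28 mm between the flat cheeks to grip; z up. Fitted: x the same way as the post's x, this point 20 mm out from the hole's mouth at its height.
- clip_saddle (a point): Bottom of the clip's curved saddle (fits the 42 mm tube), where its screw hole comes out: 20 mm from the clip's middle along its -x, half-way up. Axes as the clip's. It must meet the post's hole. The saddle's two horns reach 5 mm further to -x. Rubber, grip and arm together give about 1 mm for every 3 to 20 N of push.
- far_post: The other post, fixed, same size as the bare one, with its clip already fitted at the same height and facing the bare post, 420 mm from it. Origin on the counter at its axis; the fitted clip reaches 66 mm from that axis.
- dish_center (a point): Bystander: small round blue dish with screws, 72 mm across, 18 mm high; the point is at its middle, 9 mm up.
- driver: Bystander: screwdriver lying on the counter, 200 mm long, its handle 26 mm thick. Origin on the counter under its middle; its x axis points along it from the handle to the tip.
- pen_stand_center (a point): Bystander: blue counter pen stand with a pen standing in it, base 72 mm across, 170 mm high over all, the pen leaning a little; the point is on its axis, 20 mm up.
Not all that is in view belongs to the job. Of the things like the part that bears clip_center, leave any that is orange or yellow; of the rest the smaller one is meant.

How it is judged:
By the outcome, as a careful person would: the job done as asked, in the order asked, and still so for the second after the job is handed in, while the arm keeps its last pose, push and grip.
It also fails if it takes over 51 s, if anything falls off the work surface, if the arm or the gripper's body presses on something with over 40 N, if the wrist force passes 120 N, or if a joint passes its speed limit or range.

ROBOT

A 6-joint arm with a two-finger parallel gripper is mounted at the origin on the work surface. World frame = base frame: x ahead of the robot, y to its left, z up, the work surface at z = 0. Lengths are in m, angles in rad, forces in N, time in s.
With the tool pointing down it reaches from about 0.325 to 0.775 m from the base axis. Payload 5.5 kg.
Tool frame: the origin (TCP) lies at the centre of the arm's flange, where the gripper is bolted on; the fingertips stand bot.finger_overhang ahead of it and the grasp point (between the pads) lies 163 mm ahead of it (bot.finger_overhang is the distance from the TCP to the fingertips, in m); z points along the fingers, y is the direction in which the jaws open and shut (so a half turn about z gives the same grasp; the last joint's range is limited). The gripper opens to 88 mm and grips with 3 to 60 N. Pads are 20 mm wide; open, the fingers measure 115 mm over their backs; the gripper's body (75 mm by 178 mm) begins 61 mm behind the grasp point.
Start: joints at [-1.235, 0.091, 1.231, -0, 1.82, -0.057], TCP at [0.23, -0.554, 0.405] pointing down, gripper open.
Joint ranges: [-2.87, 2.87], [-0.86, 2.18], [0.17, 2.46], [-1.51, 4.65], [0.06, 2.69], [-2.65, 2.65]. Speed limits (rad/s): [2.57, 2.57, 3.01, 3.14, 3.14, 3.14].

INTERFACE

Orientations are given as a rotation vector (axis times angle).
In Python, from rig import bot gives the robot as it stands. The module is installed in compiled form; this text tells all that it offers.
- The arm moves only by the tool carry_out, never from a script. Its argument "deltas" is a list that holds one entry, the list of rows, each a list of 7 numbers: the finger opening in mm, from 0 to 87.8, then the shift along the tool's x, y, z as a fraction of full scale, then the turn, a rotation vector about the tool's x, y, z as a fraction of full scale. In form: [[[fingers, dx, dy, dz, ax, ay, az], ...]]. A call has exactly 5 rows; each row is the pose to reach, as a shift and turn from the pose commanded when the call began, along the tool's axes at that moment; what a row does not reach only later rows make up. Full scale, the value 1, is 0.6 m for a shift and 60 degrees for a turn. A row lasts 1/12 s, in which the tool goes at most 41.7 mm and 7.16 degrees, less where a joint would pass 70% of its speed; a pose out of reach is approached as far as the arm can. A call with a number of a shift or a turn outside -1 to 1 is refused whole. A call with a gripper value outside its range is refused whole. The fingers move at their own pace and stop on an object; the grip force is fixed at half the most. Time passes only in rows, so rows that repeat a pose let the fingers close, or fill a call up. It gives the time, the measured TCP pose, the force and the opening at its end, in the units of the state.
- bot.get_state(): the state, without advancing time (a new reading comes with each control period).
- bot.camera(name): name is "scene" or "top" or "wrist"; returns the picture (400x640x3 uint8, red, green, blue); there is no depth.
- bot.camera_info(name): a dict with "camera_matrix" (3x3 intrinsics, pixels), "pose" (4x4, takes a point from camera to world coordinates). Camera axes: x right, y down, z forward; pixel columns grow to the right and rows downward; lengths in m; the calibration is good to about 2 mm. A picture is of the moment at which its call begins: read the wrist's pose just before it. camera_info takes no time and is no camera call; for the wrist camera it gives the pose at the moment of the call.
- bot.sign_off(): hands the job in, once; it reports no verdict.
The state is a dict: "t": time; "joint_positions": joint angles; "joint_velocities": joint speeds; "joint_efforts": joint torques, N m; "tcp_pos": TCP position; "ee_rot": TCP orientation; "wrist_force": force on the tool from outside, world axes, zero at the start; "wrist_torque": the same for the moment, N m; "gripper_width": opening from 0.0 (shut) to 1.0 (fully open).
Only numpy, scipy, OpenCV 4.12 (cv2) and the standard library are available. Lean on these libraries where they do the work, as an engineer would, in place of code of your own. Each camera call takes 0.05 s, during which the arm holds its last target.

## Working session

There is one attempt and no reset: what is moved stays moved. The work goes in short steps, Python scripts to look and compute and a tool call to move; the robot and the scene stay as the last step left them, time stands still between calls to the robot, and variables do not carry over. Pictures are saved under pics/ and viewed, and the job is handed in when it is done.

Besides the shell and the picture viewer there is one more tool, called after "Emit:" in YAML: its name, and indented under it one key for each argument. carry_out: Moves the arm, as the interface text tells. Its arguments: {"type":"object","properties":{"deltas":{"type":"array"}},"required":["deltas"]}

```bash
mkdir -p pics; python3 - <<'E'
from rig import bot
import cv2,numpy as np
s=bot.get_state();print({k:np.round(v,4).tolist() for k,v in s.items()},bot.finger_overhang)
for n in("scene","top","wrist"):
    i=bot.camera_info(n);print(n,np.round(i["camera_matrix"],1).tolist(),np.round(i["pose"],4).tolist())
    cv2.imwrite(f"pics/{n}0.png",bot.camera(n)[:,:,::-1])
E
```

```text
{'t': 0.0, 'joint_positions': [-1.2347, 0.0918, 1.2319, -0.0, 1.8198, -0.0567], 'joint_velocities': [-0.0003, 0.0002, 0.0008, 0.0012, 0.0008, 0.0014], 'joint_efforts': [-0.0003, -44.6454, -40.6442, 0.0696, 0.0294, -0.0001], 'tcp_pos': [0.2297, -0.5544, 0.4035], 'ee_rot': [-3.0794, -0.6127, 0.0004], 'wrist_force': [-0.8468, -0.1987, 0.1702], 'wrist_torque': [-0.0192, 0.0299, 0.0009], 'gripper_width': 0.9999} 0.182
scene [[464.1, 0.0, 319.3], [0.0, 464.1, 204.2], [0.0, 0.0, 1.0]] [[0.8148, 0.5108, -0.274, 0.8247], [0.5797, -0.7138, 0.3931, -0.3691], [0.0052, -0.4792, -0.8777, 0.904], [0.0, 0.0, 0.0, 1.0]]
top [[398.7, 0.0, 325.2], [0.0, 398.7, 193.6], [0.0, 0.0, 1.0]] [[-0.0107, -0.9921, 0.1247, 0.4612], [-0.9997, 0.0135, 0.0218, 0.0013], [-0.0233, -0.1244, -0.992, 0.992], [0.0, 0.0, 0.0, 1.0]]
wrist [[301.5, 0.0, 316.4], [0.0, 301.5, 193.4], [0.0, 0.0, 1.0]] [[0.383, -0.89, -0.2473, 0.2968], [-0.9237, -0.3696, -0.1007, -0.5261], [-0.0017, 0.267, -0.9637, 0.3831], [0.0, 0.0, 0.0, 1.0]]
```

View pics/scene0.png

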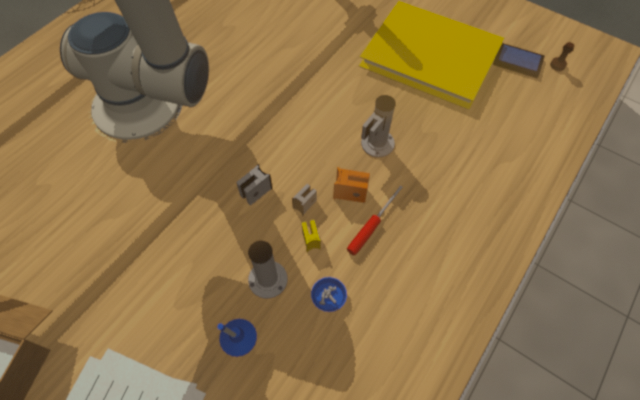

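View pics/top0.png

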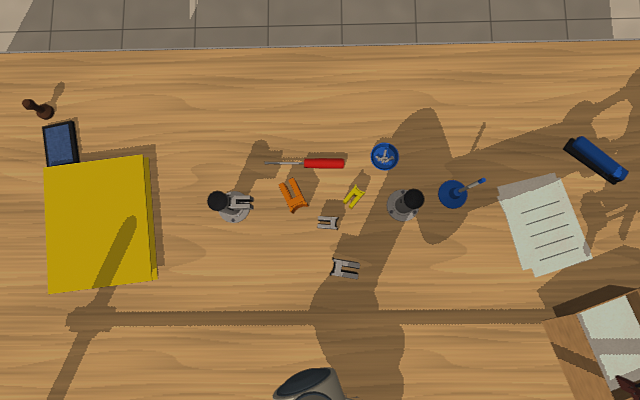

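View pics/wrist0.png

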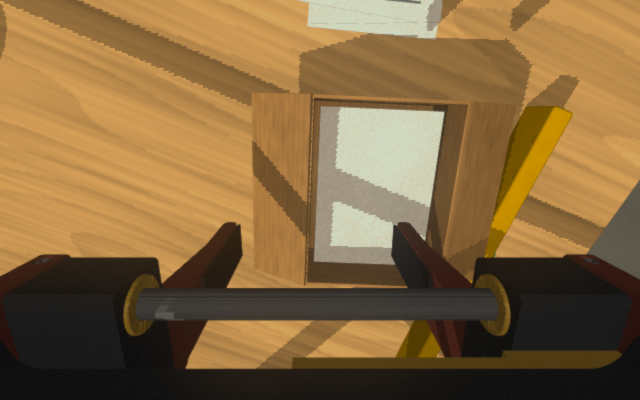

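Candidates: grey block at top (328,222), larger grey block at (345,268), orange (292,195), yellow (354,195). Orange and yellow are excluded. Of the two grey ones, (328,222) is the smaller. I'll confirm it with crops.

```bash
python3 - <<'E'
import cv2,numpy as np
a=cv2.imread("pics/top0.png")[150:290,200:480]
b=cv2.imread("pics/scene0.png")[80:330,210:410]
cv2.imwrite("pics/ctop.png",cv2.resize(a,(784,392),interpolation=cv2.INTER_CUBIC))
cv2.imwrite("pics/cscene.png",cv2.resize(b,(480,600),interpolation=cv2.INTER_CUBIC))
E
```

```text
(no output)
```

View pics/ctop.png

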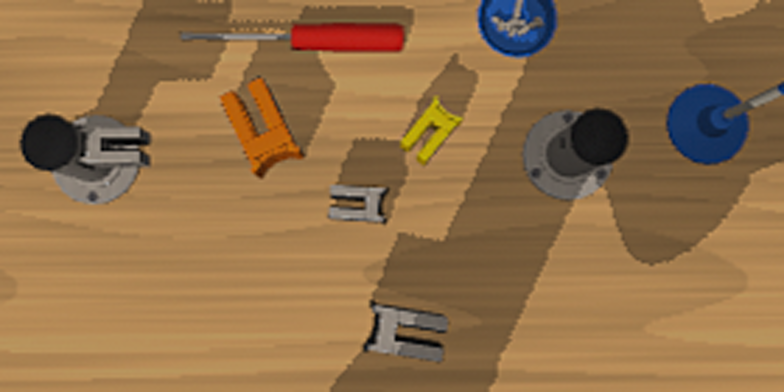

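View pics/cscene.png

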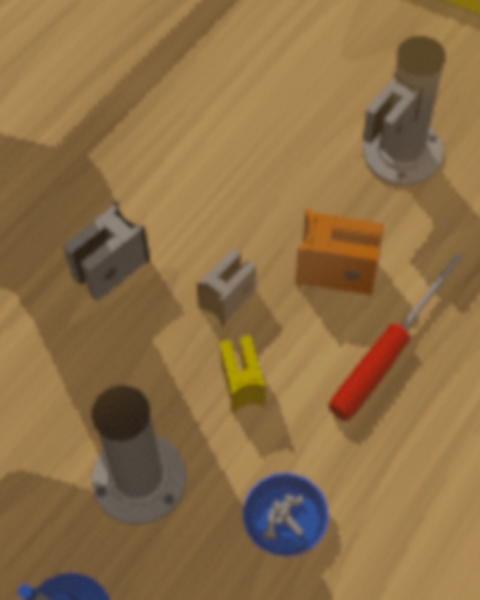

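The grey block at top (328,222) / scene (304,198) is the smaller one, about 22 px or 52 mm long. Its saddle is already towards the bare post, which has no clip and stands at top (405,203). Now I'll measure.

```bash
cat > h.py <<'E'
from rig import bot
import cv2,numpy as np
def ray(info,uv,z):
    K,P=np.array(info["camera_matrix"]),np.array(info["pose"])
    d=P[:3,:3]@np.linalg.solve(K,[uv[0],uv[1],1.]);o=P[:3,3]
    return o+d*(z-o[2])/d[2]
def proj(info,p):
    K,P=np.array(info["camera_matrix"]),np.array(info["pose"])
    q=K@(P[:3,:3].T@(np.array(p)-P[:3,3]));return q[:2]/q[2]
def blobs(m,amin=20):
    n,l,s,c=cv2.connectedComponentsWithStats(m.astype(np.uint8));return [(s[i].tolist(),c[i].round(2).tolist(),l==i) for i in range(1,n) if s[i][4]>=amin]
E
python3 - <<'E'
from h import *
for n in("top","scene"):
    im=cv2.imread(f"pics/{n}0.png");i=bot.camera_info(n);hsv=cv2.cvtColor(im,cv2.COLOR_BGR2HSV)
    print(n)
    B,G,R=[im[:,:,k].astype(int) for k in range(3)]
    dark=(im.max(2)<(45 if n=="top" else 75))
    for s,c,_ in blobs(dark,60):
        if s[4]<700: print(' dark',s,c,ray(i,c,.15).round(4))
    for nm,m,z in(('blue',(B>R+60)&(B>G+30),.009),('red',(R>G+90)&(R>B+90),.013)):
        for s,c,_ in blobs(m,80):print(nm,s,c,ray(i,c,z).round(4))
    grey=(hsv[:,:,1]<60)&(im.max(2)>80)
    for s,c,l in blobs(grey,60):
        if s[4]<3000:
            z=.045;q=cv2.minAreaRect(np.argwhere(l)[:,::-1].astype(np.float32));print(' grey',s,c,ray(i,c,z).round(4),np.round(q[1],1),q[2])
E
```

```text
top
 dark [25, 100, 22, 13, 110] [35.95, 106.71] [0.7709 0.6622 0.15  ]
 dark [42, 121, 38, 46, 392] [65.67, 141.05] [0.6912 0.5893 0.15  ]
 dark [563, 138, 59, 47, 473] [588.21, 161.95] [ 0.6269 -0.5378  0.15  ]
 dark [404, 189, 20, 20, 317] [413.31, 198.66] [ 0.5537 -0.1664  0.15  ]
 dark [208, 191, 21, 20, 308] [217.39, 200.61] [0.555  0.2505 0.15  ]
 dark [277, 368, 53, 28, 467] [304.17, 378.08] [0.1931 0.0662 0.15  ]
 dark [616, 376, 24, 19, 109] [631.23, 384.54] [ 0.1788 -0.5805  0.15  ]
blue [576, 137, 52, 43, 639] [601.3, 157.72] [ 0.6648 -0.6609  0.009 ]
blue [371, 143, 27, 27, 424] [383.1, 155.88] [ 0.678  -0.1233  0.009 ]
blue [439, 180, 28, 28, 511] [451.51, 194.03] [ 0.5794 -0.2887  0.009 ]
red [304, 159, 40, 9, 352] [323.61, 162.98] [0.6614 0.026  0.013 ]
 grey [376, 151, 18, 12, 65] [383.88, 157.89] [ 0.6651 -0.1204  0.045 ] [10.7 14.4] 57.9946174621582
 grey [265, 162, 39, 2, 72] [284.64, 162.47] [0.6576 0.1196 0.045 ] [38.  1.] 0.0
 grey [387, 189, 30, 32, 368] [397.88, 207.11] [ 0.5455 -0.1501  0.045 ] [31.4 25.2] 68.62937927246094
 grey [219, 191, 32, 32, 526] [235
[... 1450 characters left out ...]
0.045 ] [86.  41.5] 1.1691392660140991
 grey [364, 115, 19, 17, 125] [373.8, 122.54] [0.5341 0.2667 0.045 ] [12.4 16.4] 35.53767776489258
 grey [362, 137, 14, 18, 142] [367.93, 146.13] [0.5592 0.2018 0.045 ] [18.6  9.2] 56.3099365234375
 grey [238, 166, 31, 27, 304] [253.57, 178.86] [ 0.4041 -0.0164  0.045 ] [15.8 28.9] 50.52754211425781
 grey [296, 185, 19, 18, 109] [303.84, 194.22] [0.5156 0.0162 0.045 ] [10.6 17.7] 45.0
 grey [249, 263, 38, 35, 595] [268.63, 283.24] [ 0.5777 -0.1828  0.045 ] [31.5 37.1] 74.05460357666016
 grey [320, 286, 16, 19, 152] [327.82, 294.39] [ 0.6833 -0.1346  0.045 ] [18. 15.] 90.0
 grey [0, 340, 18, 38, 373] [5.7, 354.34] [ 0.2781 -0.5594  0.045 ] [37. 17.] 90.0
```

```bash
cat >> h.py <<'E'
from scipy.spatial.transform import Rotation as Rn
def plan(p,Rd):
    """fractions for shift/turn from measured pose to p,Rd"""
    s=bot.get_state();R=Rn.from_rotvec(s["ee_rot"])
    d=R.inv().apply(np.array(p)-s["tcp_pos"]);w=(R.inv()*Rd).as_rotvec()
    print("dmm",(d*1e3).round(1),"deg",np.degrees(w).round(2));print("frac",(d/.6).round(4).tolist(),(w/np.radians(60)).round(4).tolist())
def down(yaw_x):  # tool x at world angle yaw_x (deg), z down
    a=np.radians(yaw_x);x=np.array([np.cos(a),np.sin(a),0]);z=np.array([0,0,-1.]);return Rn.from_matrix(np.c_[x,np.cross(z,x),z])
E
python3 - <<'E'
from h import *
s=bot.get_state();R=Rn.from_rotvec(s["ee_rot"]).as_matrix();print(R.round(3))
P=np.array(bot.camera_info("wrist")["pose"]);print((R.T@(P[:3,3]-s["tcp_pos"])).round(4));print((R.T@P[:3,:3]).round(3))
for yw in(90,-90):
  plan([.512,-.06,.38],down(yw))
E
```

```text
[[ 0.924  0.383 -0.   ]
 [ 0.383 -0.924  0.001]
 [ 0.    -0.002 -1.   ]]
[ 0.0729 -0.0004  0.0205]
[[ 0.    -0.964 -0.267]
 [ 1.     0.     0.   ]
 [-0.    -0.267  0.964]]
dmm [ 450.  -348.6   24.3] deg [-7.00e-02 -6.00e-02 -6.75e+01]
frac [0.7501, -0.581, 0.0405] [-0.0012, -0.0009, -1.1249]
dmm [ 450.  -348.6   24.3] deg [-6.000e-02  8.000e-02  1.125e+02]
frac [0.7501, -0.581, 0.0405] [-0.001, 0.0013, 1.8751]
```

Emit:
carry_out:
  deltas:
    - [[87.8, 0.05, -0.038, 0, 0, 0, -0.075], [87.8, 0.1, -0.077, 0, 0, 0, -0.15], [87.8, 0.15, -0.116, 0, 0, 0, -0.225], [87.8, 0.2, -0.155, 0, 0, 0, -0.3], [87.8, 0.25, -0.194, 0, 0, 0, -0.375]]

```text
t: 0.57
tcp_pos: [0.3241, -0.3878, 0.4042]
ee_rot: [-2.9, -1.207, 0.0]
wrist_force: [0.6, 0.4, -0.2]
gripper_width: 1.0
```

```bash
python3 -c "
from h import *
plan([.512,-.056,.40],down(90))"
```

```text
dmm [ 367.8 -100.5    4.3] deg [-2.00e-02 -2.00e-02 -4.48e+01]
frac [0.6131, -0.1675, 0.0072] [-0.0004, -0.0003, -0.7467]
```

Emit:
carry_out:
  deltas:
    - [[87.8, 0.062, -0.017, 0, 0, 0, -0.075], [87.8, 0.124, -0.034, 0, 0, 0, -0.15], [87.8, 0.186, -0.051, 0, 0, 0, -0.225], [87.8, 0.248, -0.068, 0, 0, 0, -0.3], [87.8, 0.31, -0.085, 0, 0, 0, -0.375]]

```text
t: 0.98
tcp_pos: [0.4195, -0.2199, 0.4045]
ee_rot: [2.609, 1.75, 0.0]
wrist_force: [0.5, -0.6, -0.2]
gripper_width: 0.998
```

```bash
python3 -c "
from h import *
plan([.512,-.056,.40],down(90))"
```

```text
dmm [186.8  23.4   4.5] deg [  0.     0.   -22.28]
frac [0.3113, 0.039, 0.0075] [0.0001, 0.0, -0.3714]
```

Emit:
carry_out:
  deltas:
    - [[87.8, 0.068, 0.008, 0, 0, 0, -0.08], [87.8, 0.136, 0.017, 0, 0, 0, -0.16], [87.8, 0.204, 0.025, 0, 0, 0, -0.24], [87.8, 0.265, 0.033, 0, 0, 0, -0.32], [87.8, 0.311, 0.039, 0, 0, 0, -0.371]]

```text
t: 1.4
tcp_pos: [0.513, -0.0555, 0.4043]
ee_rot: [-2.219, -2.223, -0.001]
wrist_force: [0.2, -0.0, -0.3]
gripper_width: 0.999
```

```bash
python3 -c "
from h import *
plan([.512,-.056,.40],down(90))
i=bot.camera_info('wrist');im=bot.camera('wrist')[:,:,::-1];print(np.round(i['pose'],4))
cv2.imwrite('pics/w1.png',im)"
```

```text
dmm [-0.5 -1.   4.3] deg [-0.01 -0.04  0.12]
frac [-0.0008, -0.0016, 0.0072] [-0.0002, -0.0006, 0.002]
[[ 1.000e+00  2.300e-03  7.000e-04  5.125e-01]
 [ 2.400e-03 -9.638e-01 -2.667e-01  1.780e-02]
 [ 1.000e-04  2.667e-01 -9.638e-01  3.837e-01]
 [ 0.000e+00  0.000e+00  0.000e+00  1.000e+00]]
```

View pics/w1.png

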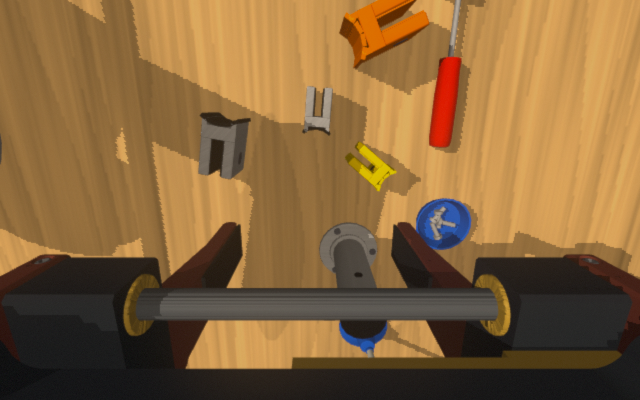

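The wrist view shows the target clip at (318,110), upright with its saddle towards the post. The bare post has its flange at (348,252) and its hole at (358,273). I'll measure these more finely.

```bash
python3 - <<'E'
from h import *
im=cv2.imread("pics/w1.png");i=bot.camera_info("wrist")
a=cv2.resize(im[75:145,280:360],(560,490),interpolation=cv2.INTER_CUBIC);b=cv2.resize(im[215:295,310:390],(560,560),interpolation=cv2.INTER_CUBIC)
a=cv2.copyMakeBorder(a,0,70,0,0,cv2.BORDER_CONSTANT);cv2.imwrite("pics/c2.png",np.hstack([a,b])[:, :1120]) if 0 else (cv2.imwrite("pics/c2a.png",a),cv2.imwrite("pics/c2b.png",b))
hsv=cv2.cvtColor(im,cv2.COLOR_BGR2HSV)
m=(hsv[:,:,1]<60)&(im.max(2)>60)
for s,c,l in blobs(m,60):
    if s[4]<3000: 
        q=cv2.minAreaRect(np.argwhere(l)[:,::-1].astype(np.float32));print(s,c,ray(i,c,.045).round(4),q)
T=ray(bot.camera_info("top"),(413.3,198.7),.15)
for p in([.5537,-.167,0],[.5537,-.146,.105],[.5537,-.127,.007]):print(proj(i,p).round(1))
d=(im[262:285,340:375].max(2)<35)
for s,c,l in blobs(d,4):print(s,c,np.add(c,[340,262]), ray(i,np.add(c,[340,262]),.105).round(4))
E
```

```text
[449, 0, 12, 56, 259] [454.12, 26.62] [0.6521 0.1037 0.045 ] ((453.9869689941406, 27.433088302612305), (4.828662872314453, 55.960750579833984), 7.431407928466797)
[305, 87, 27, 45, 721] [317.8, 109.42] [0.515  0.0221 0.045 ] ((317.7987060546875, 109.0199203491211), (24.87810707092285, 43.5699462890625), 3.814074993133545)
[199, 119, 38, 59, 1237] [217.35, 146.63] [ 0.4032 -0.0188  0.045 ] ((216.56712341308594, 148.11233520507812), (35.069400787353516, 55.482940673828125), 6.009006023406982)
[430, 207, 25, 33, 328] [438.75, 222.54] [ 0.6607 -0.1072  0.045 ] ((439.3676452636719, 222.77940368652344), (27.439773559570312, 24.867294311523438), 59.03623962402344)
[320, 223, 57, 65, 2796] [349.27, 254.52] [ 0.5552 -0.1499  0.045 ] ((348.0, 255.0), (64.0, 56.0), 90.0)
[344.3 250.9]
[354.  277.7]
[345.7 225.8]
[15, 11, 7, 3, 17] [18.06, 12.12] [358.06 274.12] [ 0.5577 -0.1418  0.105 ]
```

View pics/c2a.png

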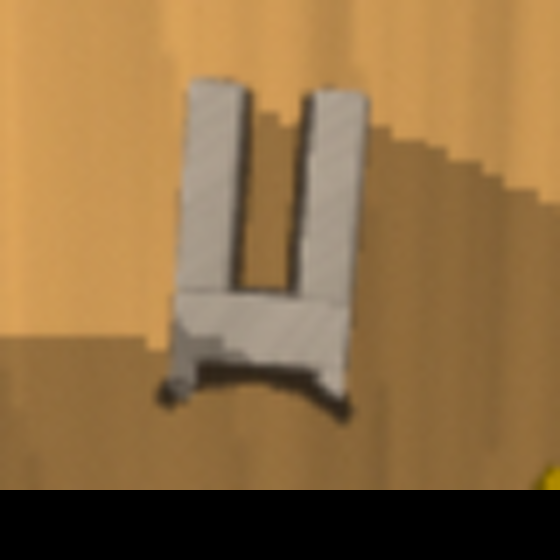

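View pics/c2b.png

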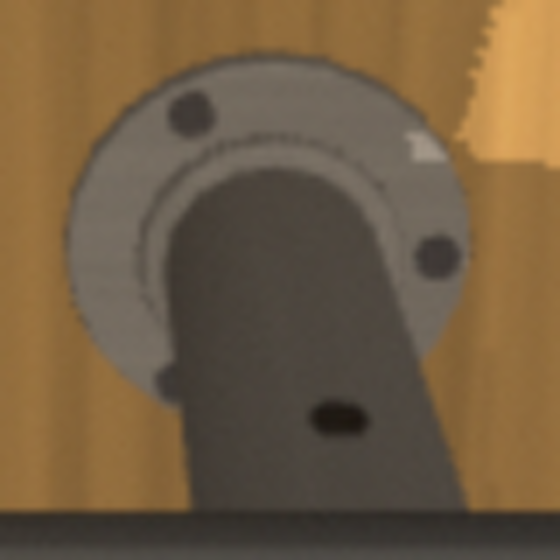

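```bash
python3 - <<'E'
from h import *
i=bot.camera_info("wrist")
# hand-read corners from crop (x/7+280,y/7+75), clip top z=.045
C=[(187,80),(368,92),(175,365),(345,390),(163,398),(347,416)]
P=[ray(i,(x/7+280,y/7+75),.045) for x,y in C]
for p in P:print(p.round(4))
for a,b in((2,0),(3,1)):
    d=P[a]-P[b];print(np.degrees(np.arctan2(-d[1],-d[0])).round(2))
d=P[1]-P[0];print('w',np.linalg.norm(d),np.degrees(np.arctan2(d[1],d[0])), 'w2',np.linalg.norm(P[3]-P[2]),'len',np.linalg.norm(P[4]-P[0]),np.linalg.norm(P[5]-P[1]))
print('ctr',((P[0]+P[1]+P[4]+P[5])/4).round(4))
# flange ellipse
im=cv2.imread("pics/w1.png");
pts=[(67,250),(82,180),(130,105),(200,65),(270,52),(350,72),(420,125),(460,190),(468,260)]
W=np.array([ray(i,(x/7+310,y/7+215),.007)[:2] for x,y in pts])
A=np.c_[2*W,np.ones(len(W))];s=np.linalg.lstsq(A,(W**2).sum(1),rcond=None)[0];print('flange',s[:2].round(4),np.sqrt(s[2]+s[:2]@s[:2]))
E
```

```text
[0.503  0.0455 0.045 ]
[0.5305 0.0439 0.045 ]
[0.5011 0.0032 0.045 ]
[ 5.278e-01 -4.000e-04  4.500e-02]
[ 0.4992 -0.0019  0.045 ]
[ 0.5282 -0.0045  0.045 ]
87.39
86.57
w 0.027504322955338084 -3.1606333198245173 w2 0.026976484893607662 len 0.047497092676595215 0.04845401476151857
ctr [0.5152 0.0208 0.045 ]
flange [ 0.558  -0.1617] 0.038927464230756596
```

Clip centre is (0.5155, 0.021), yaw about 87°, and it measures 27.5 × 48 mm, which matches the target clip. In the same frame the post is at (0.558, −0.162), and the flange fit gives 78 mm across, also a match. The top view shows both with the same relative offset. Now moving over the clip.

```bash
python3 -c "
from h import *
plan([.5155,.021,.189],down(87))"
```

```text
dmm [ 73.1   1.8 215. ] deg [ 0.   -0.19  3.41]
frac [0.1219, 0.0029, 0.3583] [0.0, -0.0032, 0.0568]
```

Emit:
carry_out:
  deltas:
    - [[60, 0.06, 0.001, 0, 0, -0.003, 0.03], [60, 0.122, 0.003, 0, 0, -0.003, 0.057], [60, 0.122, 0.003, 0.06, 0, -0.003, 0.057], [60, 0.122, 0.003, 0.12, 0, -0.003, 0.057], [60, 0.122, 0.003, 0.18, 0, -0.003, 0.057]]

```text
t: 1.87
tcp_pos: [0.5141, 0.0156, 0.2958]
ee_rot: [2.287, 2.149, -0.002]
wrist_force: [1.0, 0.0, 0.3]
gripper_width: 0.695
```

```bash
python3 -c "
from h import *
cv2.imwrite('pics/w2.png',bot.camera('wrist')[:,:,::-1])
plan([.5155,.021,.189],down(87))"
```

```text
dmm [ 6.3  3.9 97. ] deg [-0.71  0.21 -0.62]
frac [0.0105, 0.0065, 0.1617] [-0.0119, 0.0034, -0.0103]
```

View pics/w2.png

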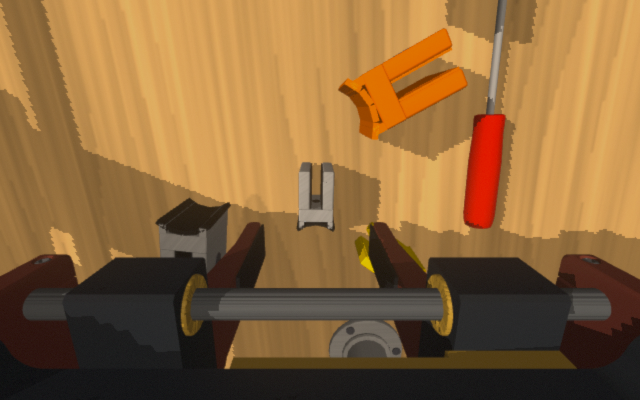

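The clip is centred at (317,197) between the fingers and square to them. I'll let it settle, then descend.

Emit:
carry_out:
  deltas:
    - [[60, 0.0, 0.0, 0.04, 0, 0, 0], [60, 0, 0, 0.08, 0, 0, 0], [60, 0, 0, 0.12, 0, 0, 0], [60, 0, 0, 0.14, 0, 0, 0], [60, 0, 0, 0.14, 0, 0, 0]]

```text
t: 2.33
tcp_pos: [0.5134, 0.0143, 0.2099]
ee_rot: [-2.29, -2.148, 0.01]
wrist_force: [0.9, 0.5, -0.3]
gripper_width: 0.682
```

```bash
python3 -c "
from h import *
cv2.imwrite('pics/w3.png',bot.camera('wrist')[:,:,::-1])
plan([.5155,.021,.189],down(87))"
```

```text
dmm [ 6.8  1.2 23.1] deg [-0.14  0.18 -0.68]
frac [0.0113, 0.0019, 0.0384] [-0.0024, 0.0031, -0.0113]
```

View pics/w3.png

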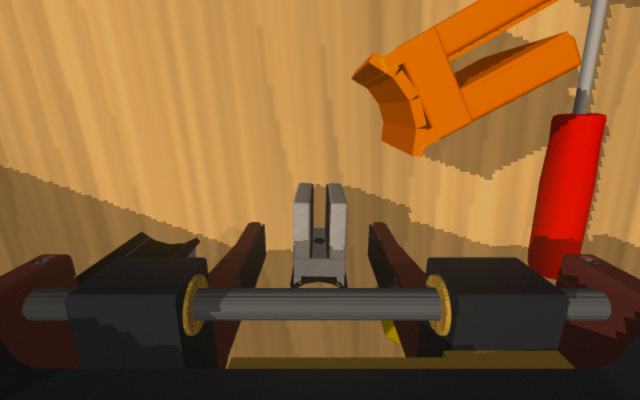

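Emit:
carry_out:
  deltas:
    - [[60, 0.011, 0.003, 0, -0.002, 0.003, -0.011], [60, 0.011, 0.003, 0.02, -0.002, 0.003, -0.011], [60, 0.011, 0.003, 0.037, -0.002, 0.003, -0.011], [60, 0.011, 0.003, 0.037, -0.002, 0.003, -0.011], [60, 0.011, 0.003, 0.037, -0.002, 0.003, -0.011]]

```text
t: 2.8
tcp_pos: [0.5161, 0.0211, 0.1895]
ee_rot: [2.278, 2.163, 0.0]
wrist_force: [-0.3, -0.1, 0.1]
gripper_width: 0.686
```

```bash
python3 -c "
from h import *
plan([.5155,.021,.189],down(87))
print(bot.get_state()['wrist_force'])
cv2.imwrite('pics/w4.png',bot.camera('wrist')[:,:,::-1])"
```

```text
dmm [-0.1 -0.6  0.5] deg [0.02 0.01 0.01]
frac [-0.0002, -0.001, 0.0009] [0.0003, 0.0001, 0.0002]
[-0.34273715 -0.10860286  0.14812535]
```

View pics/w4.png

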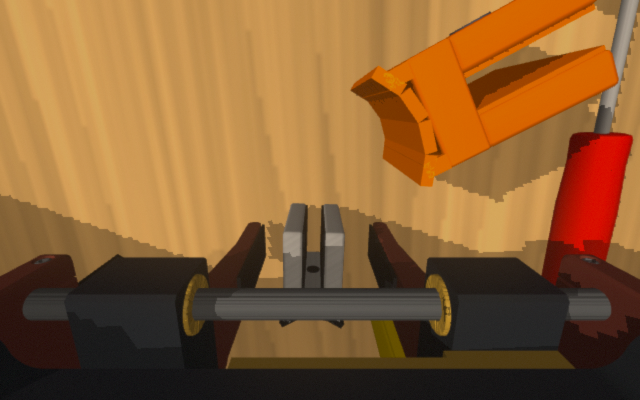

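Emit:
carry_out:
  deltas:
    - [[24, 0, 0, 0, 0, 0, 0], [24, 0, 0, 0, 0, 0, 0], [24, 0, 0, 0, 0, 0, 0], [24, 0, 0, 0, 0, 0, 0], [24, 0, 0, 0, 0, 0, 0]]

```text
t: 3.27
tcp_pos: [0.5163, 0.021, 0.1906]
ee_rot: [2.278, 2.162, 0.002]
wrist_force: [-3.2, -0.6, 3.7]
gripper_width: 0.345
```

Emit:
carry_out:
  deltas:
    - [[24, 0, 0, 0, 0, 0, 0], [24, 0, 0, 0, 0, 0, 0], [24, 0, 0, 0, 0, 0, 0], [24, 0, 0, 0, 0, 0, 0], [24, 0, 0, 0, 0, 0, 0]]

```text
t: 3.68
tcp_pos: [0.5162, 0.021, 0.1906]
ee_rot: [2.278, 2.162, 0.001]
wrist_force: [-5.0, -0.3, 5.3]
gripper_width: 0.318
```

```bash
python3 -c "
from h import *
plan([.5155,.021,.189],down(87))
s=bot.get_state();print(s['wrist_force'],s['tcp_pos'],s['gripper_width']*88)
cv2.imwrite('pics/w5.png',bot.camera('wrist')[:,:,::-1])"
```

```text
dmm [-0.  -0.7  1.6] deg [0.07 0.01 0.01]
frac [-0.0001, -0.0012, 0.0027] [0.0012, 0.0002, 0.0002]
[-5.03614105 -0.25235542  5.31802229] [0.51624646 0.02099277 0.19061299] 27.97261691690397
```

View pics/w5.png

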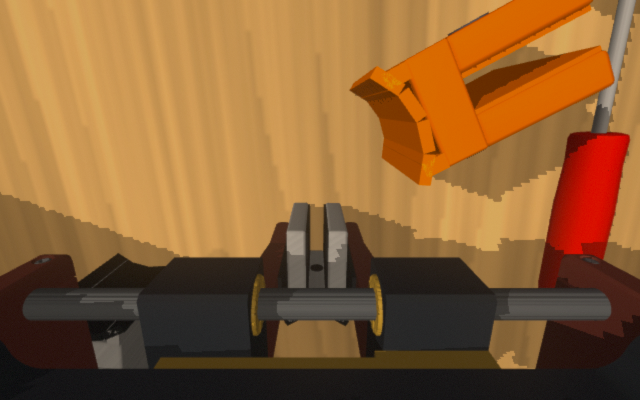

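The grip closed at 28.0 mm, the clip's width. Lifting.

Emit:
carry_out:
  deltas:
    - [[24, 0, 0, -0.03, 0, 0, 0], [24, 0, 0, -0.07, 0, 0, 0], [24, 0, 0, -0.11, 0, 0, 0], [24, 0, 0, -0.137, 0, 0, 0], [24, 0, 0, -0.137, 0, 0, 0]]

```text
t: 4.15
tcp_pos: [0.5173, 0.021, 0.2764]
ee_rot: [2.274, 2.158, 0.011]
wrist_force: [1.1, -0.7, -1.9]
gripper_width: 0.319
```

Emit:
carry_out:
  deltas:
    - [[24, 0, 0, 0, 0, 0, 0], [24, 0, 0, 0, 0, 0, 0], [24, 0, 0, 0, 0, 0, 0], [24, 0, 0, 0, 0, 0, 0], [24, 0, 0, 0, 0, 0, 0]]

```text
t: 4.57
tcp_pos: [0.5161, 0.021, 0.2712]
ee_rot: [2.279, 2.163, 0.0]
wrist_force: [-0.1, -0.7, -3.0]
gripper_width: 0.319
```

```bash
python3 -c "
from h import *
plan([.558,-.095,.273],down(89.8))
s=bot.get_state();print(s['wrist_force'],s['wrist_torque'],s['tcp_pos'],s['gripper_width']*88)
cv2.imwrite('pics/w6.png',bot.camera('wrist')[:,:,::-1])
cv2.imwrite('pics/t6.png',bot.camera('top')[:,:,::-1])
b=bot.camera('scene')[80:330,210:410,::-1]
cv2.imwrite('pics/s6.png',cv2.resize(b,(480,600),interpolation=cv2.INTER_CUBIC))"
```

```text
dmm [-113.7   47.9   -1.8] deg [ 0.01  0.   -2.79]
frac [-0.1895, 0.0799, -0.0029] [0.0001, 0.0, -0.0466]
[-0.10785914 -0.67844272 -2.97733555] [-0.10920407 -0.08074157  0.00352033] [0.51606686 0.02103454 0.27124178] 28.039100148992624
```

View pics/w6.png

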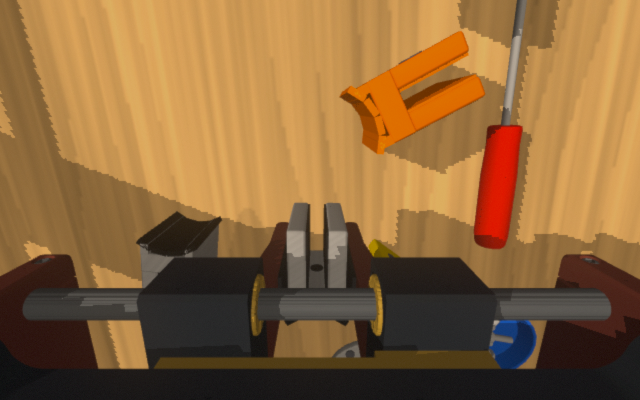

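View pics/s6.png

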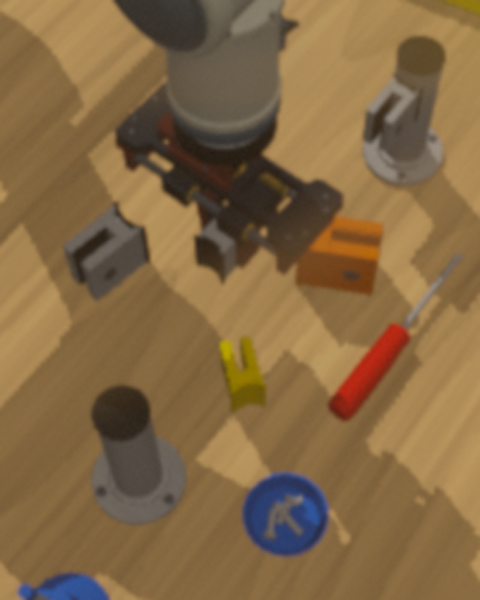

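The clip is held at the same place in the hand, with 3 N of weight. Approaching to a stand-off.

Emit:
carry_out:
  deltas:
    - [[24, -0.04, 0.017, -0.003, 0, 0, -0.01], [24, -0.085, 0.035, -0.003, 0, 0, -0.02], [24, -0.13, 0.053, -0.003, 0, 0, -0.03], [24, -0.165, 0.07, -0.003, 0, 0, -0.04], [24, -0.19, 0.08, -0.003, 0, 0, -0.047]]

```text
t: 5.13
tcp_pos: [0.5588, -0.0973, 0.2744]
ee_rot: [2.224, 2.216, 0.002]
wrist_force: [-0.0, -0.4, -1.9]
gripper_width: 0.314
```

Emit:
carry_out:
  deltas:
    - [[24, 0, 0, 0, 0, 0, 0], [24, 0, 0, 0, 0, 0, 0], [24, 0, 0, 0, 0, 0, 0], [24, 0, 0, 0, 0, 0, 0], [24, 0, 0, 0, 0, 0, 0]]

```text
t: 5.55
tcp_pos: [0.5581, -0.0944, 0.2746]
ee_rot: [2.222, 2.218, 0.003]
wrist_force: [0.3, -0.9, -2.3]
gripper_width: 0.314
```

```bash
python3 -c "
from h import *
plan([.558,-.1215,.273],down(89.8))
s=bot.get_state();print(s['wrist_force'],s['wrist_torque'],s['tcp_pos'],s['gripper_width']*88)
w=bot.camera('wrist')[:,:,::-1];cv2.imwrite('pics/w7.png',w)
t=bot.camera('top')[:,:,::-1];cv2.imwrite('pics/t7.png',cv2.resize(t[140:260,320:480],(800,600),interpolation=cv2.INTER_CUBIC))
b=bot.camera('scene')[:,:,::-1];cv2.imwrite('pics/s7f.png',b)
cv2.imwrite('pics/s7.png',cv2.resize(b[200:320,200:360],(800,600),interpolation=cv2.INTER_CUBIC))"
```

```text
dmm [-27.1  -0.    1.6] deg [ 0.13 -0.    0.09]
frac [-0.0451, -0.0001, 0.0027] [0.0021, -0.0001, 0.0015]
[ 0.25014704 -0.87388054 -2.25008947] [-0.0089804  -0.11657213  0.04380992] [ 0.55808216 -0.09441558  0.27460011] 27.657490954169766
```

View pics/w7.png

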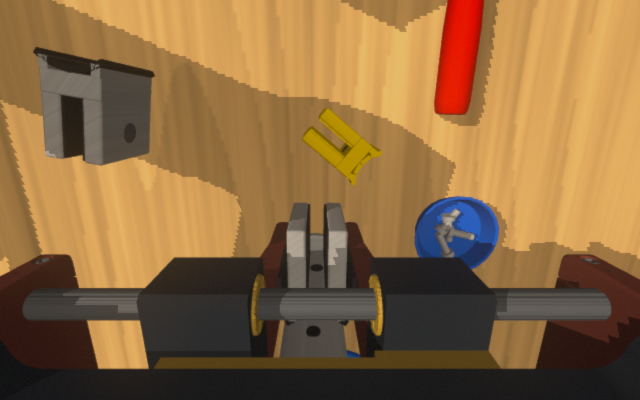

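View pics/t7.png

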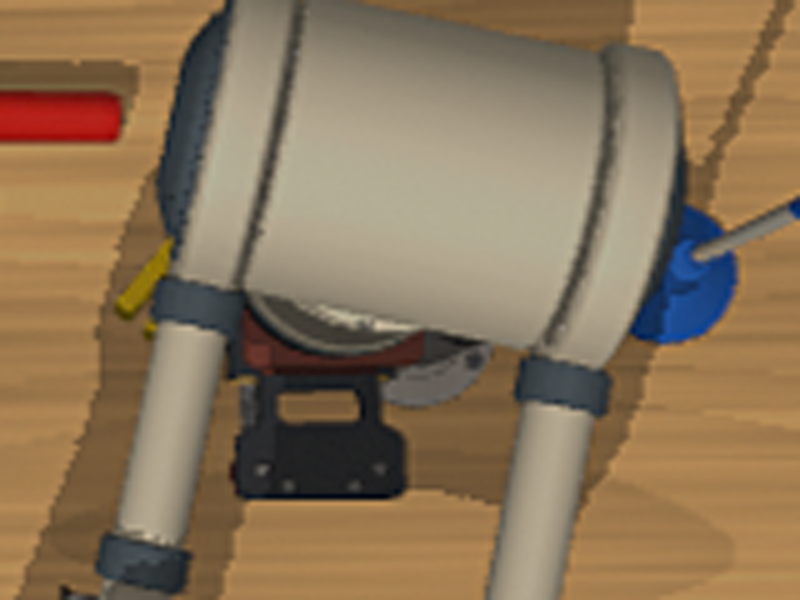

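View pics/s7.png

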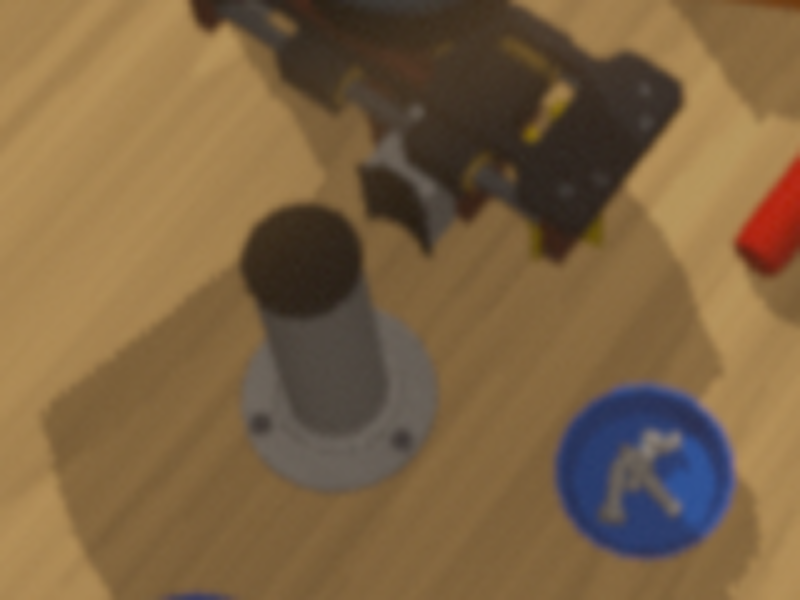

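The wrist view now shows the post hole at (313,331) past the held clip, whose own hole is at (317,268). The scene view shows the saddle facing the post.

```bash
python3 - <<'E'
from h import *
im=cv2.imread("pics/w7.png");i=bot.camera_info("wrist")
cv2.imwrite("pics/c7.png",cv2.resize(im[195:355,250:390],(700,800),interpolation=cv2.INTER_CUBIC)[200:])
for (x0,y0,x1,y1) in((300,322,326,342),(305,258,328,276)):
    d=im[y0:y1,x0:x1].max(2)<38
    for s,c,_ in blobs(d,8):
        c=np.add(c,[x0,y0]);print(s,c,ray(i,c,.105).round(4))
s=bot.get_state();R=Rn.from_rotvec(s['ee_rot'])
# clip top jaw corners, read later; tool coords of rays at clip top z=tcp-.1456
P=np.array(i['pose']);print(P[:3,3].round(4))
for u in((289,204),(345,204),(289,230)):print(u,R.inv().apply(ray(i,u,s['tcp_pos'][2]-.1456)-s['tcp_pos']).round(4))
E
```

```text
[7, 4, 13, 10, 111] [312.95 330.81] [ 0.5561 -0.1465  0.105 ]
[2, 2, 2, 16, 25] [307.4  266.64] [ 0.5533 -0.1045  0.105 ]
[6, 7, 11, 6, 49] [316.18 267.27] [ 0.5581 -0.1049  0.105 ]
[19, 7, 3, 11, 23] [325.43 269.87] [ 0.5632 -0.1066  0.105 ]
[ 0.558  -0.0214  0.2541]
(289, 204) [ 0.0339 -0.0122  0.1456]
(345, 204) [0.0339 0.0121 0.1456]
(289, 230) [ 0.0218 -0.0125  0.1456]
```

View pics/c7.png

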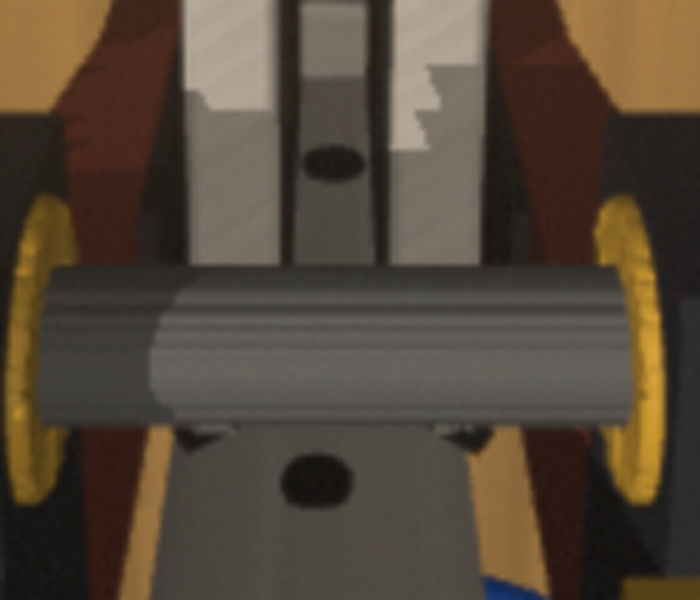

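```bash
python3 - <<'E'
from h import *
im=cv2.imread("pics/w7.png");i=bot.camera_info("wrist")
a=cv2.resize(im[195:275,265:370],(788,600),interpolation=cv2.INTER_CUBIC)
cv2.imwrite("pics/c7b.png",np.clip(a*1.4,0,255).astype(np.uint8))
E
```

```text
(no output)
```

View pics/c7b.png

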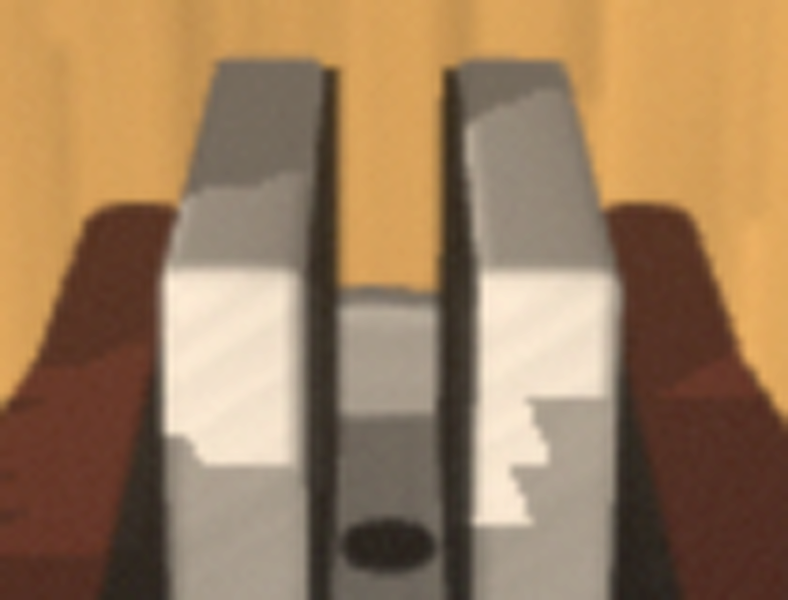

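The clip sits level in the hand: the jaw-end edges are at rows 203 and 231, with the widths I predicted. It is about 4 mm further towards the post than the grasp point. The hole is about 2 mm off laterally, so I'll correct x and z and close to a short gap.

Emit:
carry_out:
  deltas:
    - [[24, -0.006, -0.003, 0.0025, 0.002, 0, 0.0015], [24, -0.012, -0.003, 0.0025, 0.002, 0, 0.0015], [24, -0.018, -0.003, 0.0025, 0.002, 0, 0.0015], [24, -0.024, -0.003, 0.0025, 0.002, 0, 0.0015], [24, -0.024, -0.003, 0.0025, 0.002, 0, 0.0015]]

```text
t: 6.12
tcp_pos: [0.5564, -0.1106, 0.273]
ee_rot: [2.227, 2.215, -0.001]
wrist_force: [-0.3, 0.5, -2.0]
gripper_width: 0.316
```

Emit:
carry_out:
  deltas:
    - [[24, 0, 0, 0, 0, 0, 0], [24, 0, 0, 0, 0, 0, 0], [24, 0, 0, 0, 0, 0, 0], [24, 0, 0, 0, 0, 0, 0], [24, 0, 0, 0, 0, 0, 0]]

```text
t: 6.53
tcp_pos: [0.5564, -0.1096, 0.2731]
ee_rot: [2.226, 2.216, 0.0]
wrist_force: [0.5, -0.4, -2.3]
gripper_width: 0.317
```

```bash
cat > look.py <<'E'
from h import *
import sys
n=sys.argv[1]
s=bot.get_state();print(s['t'],np.round(s['wrist_force'],2),np.round(s['wrist_torque'],3),np.round(s['tcp_pos'],4))
plan([.556,-.1215,.273],down(89.8))
w=bot.camera('wrist')[:,:,::-1]
b=bot.camera('scene')[:,:,::-1]
a=cv2.resize(w[195:355,250:390],(525,600),interpolation=cv2.INTER_CUBIC)
cv2.imwrite(f'pics/w{n}.png',w);cv2.imwrite(f'pics/s{n}f.png',b)
c=cv2.resize(b[205:305,230:330],(600,600),interpolation=cv2.INTER_CUBIC)
o=cv2.resize(np.hstack([a,c]),(800,427));cv2.imwrite(f'pics/b{n}.png',np.clip(o*1.5,0,255).astype(np.uint8))
E
python3 look.py 8
```

```text
6.5333 [ 0.47 -0.39 -2.27] [-0.008 -0.101  0.054] [ 0.5564 -0.1096  0.2731]
dmm [-11.9  -0.4   0.1] deg [ 0.01  0.   -0.05]
frac [-0.0198, -0.0006, 0.0001] [0.0001, 0.0001, -0.0009]
```

View pics/b8.png

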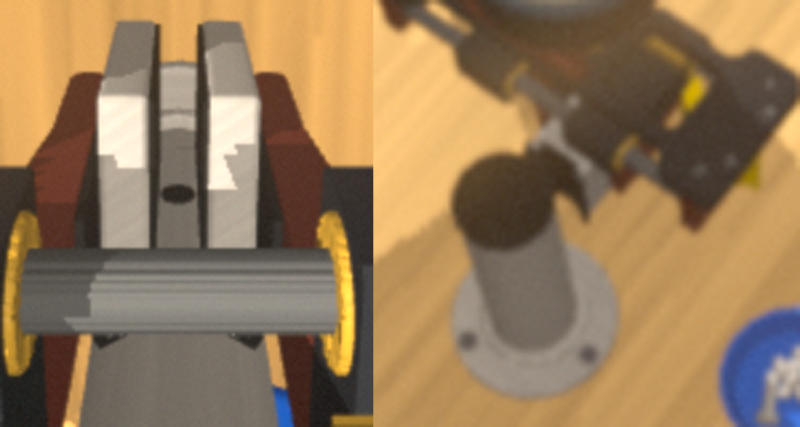

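Aligned: the tube's middle, the horns and the clip hole all sit at about column 178–180 of the crop. Creeping to contact.

Emit:
carry_out:
  deltas:
    - [[24, -0.002, 0, 0, 0, 0, 0], [24, -0.004, 0, 0, 0, 0, 0], [24, -0.006, 0, 0, 0, 0, 0], [24, -0.008, 0, 0, 0, 0, 0], [24, -0.01, 0, 0, 0, 0, 0]]

```text
t: 7.05
tcp_pos: [0.5564, -0.1159, 0.273]
ee_rot: [2.227, 2.216, -0.0]
wrist_force: [0.5, 0.3, -3.1]
gripper_width: 0.316
```

Emit:
carry_out:
  deltas:
    - [[24, -0.001, 0, 0, 0, 0, 0], [24, -0.002, 0, 0, 0, 0, 0], [24, -0.003, 0, 0, 0, 0, 0], [24, -0.004, 0, 0, 0, 0, 0], [24, -0.005, 0, 0, 0, 0, 0]]

```text
t: 7.47
tcp_pos: [0.5564, -0.1188, 0.273]
ee_rot: [2.226, 2.216, 0.0]
wrist_force: [-0.4, 0.5, -2.5]
gripper_width: 0.32
```

Emit:
carry_out:
  deltas:
    - [[24, -0.0008, 0, 0, 0, 0, 0], [24, -0.0016, 0, 0, 0, 0, 0], [24, -0.0025, 0, 0, 0, 0, 0], [24, -0.0033, 0, 0, 0, 0, 0], [24, -0.0033, 0, 0, 0, 0, 0]]

```text
t: 7.88
tcp_pos: [0.5564, -0.1208, 0.273]
ee_rot: [2.227, 2.216, -0.0]
wrist_force: [0.2, -0.7, -2.8]
gripper_width: 0.314
```

Emit:
carry_out:
  deltas:
    - [[24, -0.0008, 0, 0, 0, 0, 0], [24, -0.0016, 0, 0, 0, 0, 0], [24, -0.0025, 0, 0, 0, 0, 0], [24, -0.0025, 0, 0, 0, 0, 0], [24, -0.0025, 0, 0, 0, 0, 0]]

```text
t: 8.3
tcp_pos: [0.5563, -0.1222, 0.273]
ee_rot: [2.227, 2.216, -0.0]
wrist_force: [0.4, 0.6, -2.5]
gripper_width: 0.318
```

```bash
python3 look.py 9
```

```text
8.3 [ 0.36  0.55 -2.46] [-0.007 -0.086 -0.002] [ 0.5563 -0.1222  0.273 ]
dmm [ 0.7 -0.4  0. ] deg [ 0.    0.01 -0.07]
frac [0.0012, -0.0006, 0.0] [0.0001, 0.0001, -0.0011]
```

View pics/b9.png

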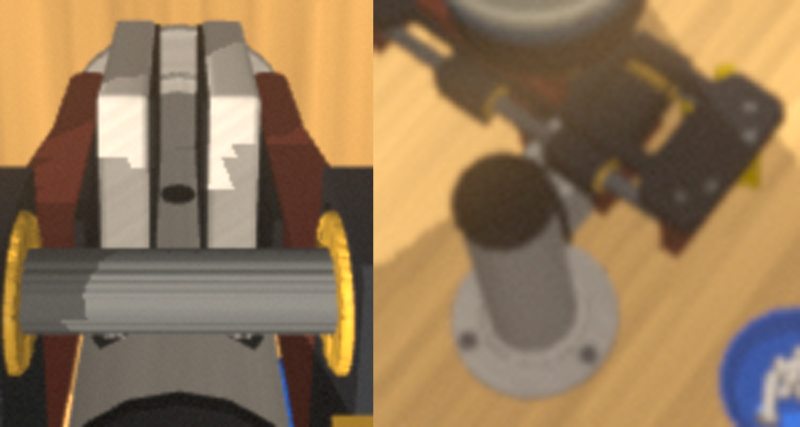

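Emit:
carry_out:
  deltas:
    - [[24, -0.0008, 0, 0, 0, 0, 0], [24, -0.0017, 0, 0, 0, 0, 0], [24, -0.0017, 0, 0, 0, 0, 0], [24, -0.0017, 0, 0, 0, 0, 0], [24, -0.0017, 0, 0, 0, 0, 0]]

```text
t: 8.82
tcp_pos: [0.5564, -0.1228, 0.273]
ee_rot: [-2.226, -2.217, -0.001]
wrist_force: [-0.1, 4.2, -1.4]
gripper_width: 0.318
```

Emit:
carry_out:
  deltas:
    - [[24, -0.0008, 0, 0, 0, 0, 0], [24, -0.0017, 0, 0, 0, 0, 0], [24, -0.0017, 0, 0, 0, 0, 0], [24, -0.0017, 0, 0, 0, 0, 0], [24, -0.0017, 0, 0, 0, 0, 0]]

```text
t: 9.23
tcp_pos: [0.5564, -0.1232, 0.2731]
ee_rot: [-2.224, -2.216, -0.003]
wrist_force: [-0.7, 7.8, -0.7]
gripper_width: 0.313
```

Contact: 7.8 N, building at about 3.6 N/mm. A little more.

Emit:
carry_out:
  deltas:
    - [[24, -0.0005, 0, 0, 0, 0, 0], [24, -0.001, 0, 0, 0, 0, 0], [24, -0.001, 0, 0, 0, 0, 0], [24, -0.001, 0, 0, 0, 0, 0], [24, -0.001, 0, 0, 0, 0, 0]]

```text
t: 9.65
tcp_pos: [0.5564, -0.1233, 0.2731]
ee_rot: [-2.223, -2.216, -0.004]
wrist_force: [-0.8, 9.4, -0.5]
gripper_width: 0.315
```

```bash
python3 look.py 10
```

```text
9.65 [-0.78  9.35 -0.53] [1.414 0.046 0.078] [ 0.5564 -0.1233  0.2731]
dmm [ 1.8 -0.4  0.1] deg [-0.01 -0.2   0.04]
frac [0.0031, -0.0007, 0.0001] [-0.0002, -0.0033, 0.0006]
```

View pics/b10.png

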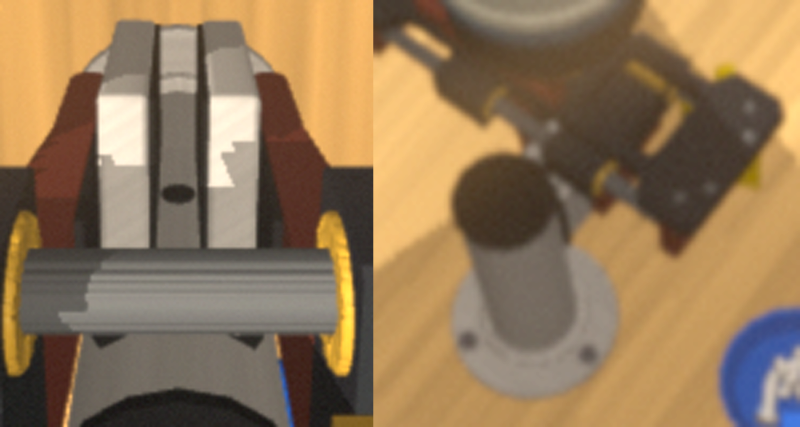

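Push is 9.4 N. The tool has given way by about 0.2° of pitch, and the moment suggests pressure high on the saddle. I'll level it by pivoting about the saddle.

Emit:
carry_out:
  deltas:
    - [[24, 0.0006, 0, 0, 0, -0.002, 0], [24, 0.0012, 0, 0, 0, -0.004, 0], [24, 0.0018, 0, 0, 0, -0.006, 0], [24, 0.0018, 0, 0, 0, -0.006, 0], [24, 0.0018, 0, 0, 0, -0.006, 0]]

```text
t: 10.17
tcp_pos: [0.5564, -0.1223, 0.2729]
ee_rot: [2.223, 2.217, -0.003]
wrist_force: [-0.3, 9.2, -0.3]
gripper_width: 0.319
```

```bash
python3 look.py 11; python3 - <<'E'
from h import *
s=bot.get_state();f=s['wrist_force'];print((s['wrist_torque'][0]+.024*(f[2]+2.4))/(f[1]+.3))
E
```

```text
10.1667 [-0.27  9.17 -0.33] [ 1.616 -0.01   0.083] [ 0.5564 -0.1223  0.2729]
dmm [ 0.8 -0.4 -0.1] deg [-0.02  0.16  0.03]
frac [0.0013, -0.0006, -0.0001] [-0.0003, 0.0027, 0.0005]
0.15907822437251942
```

The pressure centre is now close to the clip's mid-height and the tilt is under 0.2°. A slight increase towards 10 N, then hold.

Emit:
carry_out:
  deltas:
    - [[24, -0.0004, 0, 0, 0, 0, 0], [24, -0.0004, 0, 0, 0, 0, 0], [24, -0.0004, 0, 0, 0, 0, 0], [24, -0.0004, 0, 0, 0, 0, 0], [24, -0.0004, 0, 0, 0, 0, 0]]

```text
t: 10.68
tcp_pos: [0.5564, -0.1224, 0.273]
ee_rot: [2.223, 2.217, -0.003]
wrist_force: [-1.0, 10.0, -1.7]
gripper_width: 0.316
```

Emit:
carry_out:
  deltas:
    - [[24, 0, 0, 0, 0, 0, 0], [24, 0, 0, 0, 0, 0, 0], [24, 0, 0, 0, 0, 0, 0], [24, 0, 0, 0, 0, 0, 0], [24, 0, 0, 0, 0, 0, 0]]

```text
t: 11.1
tcp_pos: [0.5564, -0.1224, 0.273]
ee_rot: [2.223, 2.217, -0.003]
wrist_force: [-0.7, 10.1, -0.8]
gripper_width: 0.315
```

```bash
python3 look.py 12; python3 - <<'E'
from h import *
s=bot.get_state();f=s['wrist_force'];print(f,s['wrist_torque'],(s['wrist_torque'][0]+.024*(f[2]+2.4))/(f[1]+.3))
im=cv2.imread('pics/w12.png')
a=cv2.resize(im[195:355,250:390],(525,600),interpolation=cv2.INTER_CUBIC)
b=cv2.resize(cv2.imread('pics/w7.png')[195:355,250:390],(525,600),interpolation=cv2.INTER_CUBIC)
cv2.imwrite('pics/cmp12.png',cv2.resize(np.hstack([b,a]),(800,457)))
E
```

```text
11.1 [-0.71 10.09 -0.8 ] [ 1.747 -0.024  0.062] [ 0.5564 -0.1224  0.273 ]
dmm [ 0.9 -0.4 -0. ] deg [-0.02  0.14  0.04]
frac [0.0015, -0.0007, -0.0001] [-0.0003, 0.0023, 0.0007]
[-0.98983494 10.05006613 -1.08068437] [ 1.69695834 -0.03642857  0.06467009] 0.167015543308265
```

View pics/cmp12.png

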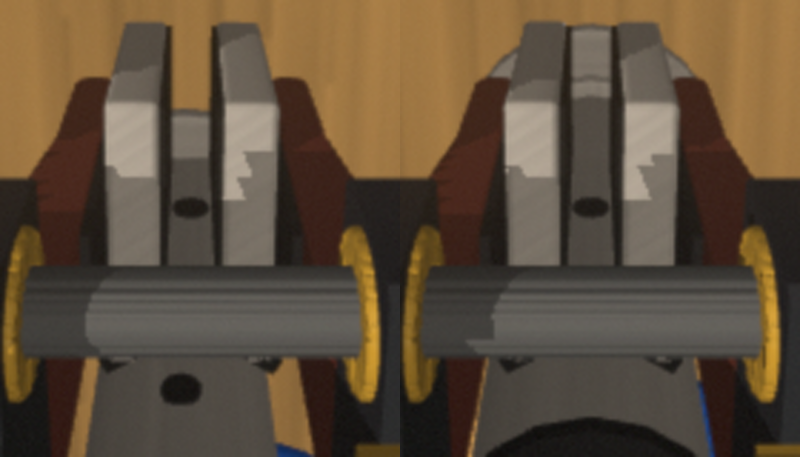

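View pics/s12f.png

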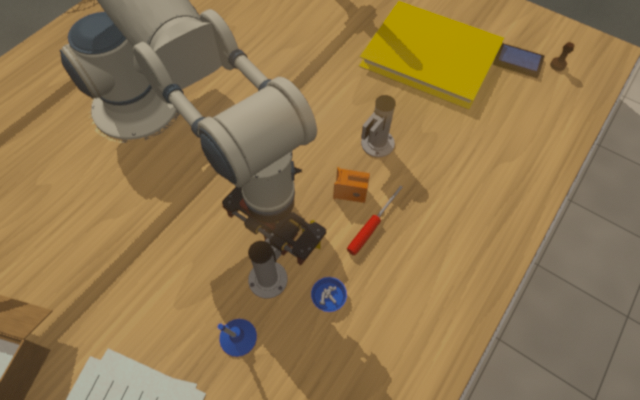

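10 N, with the pressure centre at mid-height. The clip is at the same place in the hand as before contact, with tube, flange and clip all centred at column 592. The bystanders are in place. Holding.

Emit:
carry_out:
  deltas:
    - [[24, 0, 0, 0, 0, 0, 0], [24, 0, 0, 0, 0, 0, 0], [24, 0, 0, 0, 0, 0, 0], [24, 0, 0, 0, 0, 0, 0], [24, 0, 0, 0, 0, 0, 0]]

```text
t: 11.62
tcp_pos: [0.5564, -0.1224, 0.273]
ee_rot: [2.224, 2.217, -0.003]
wrist_force: [-0.1, 9.8, -2.0]
gripper_width: 0.316
```

Emit:
carry_out:
  deltas:
    - [[24, 0, 0, 0, 0, 0, 0], [24, 0, 0, 0, 0, 0, 0], [24, 0, 0, 0, 0, 0, 0], [24, 0, 0, 0, 0, 0, 0], [24, 0, 0, 0, 0, 0, 0]]

```text
t: 12.03
tcp_pos: [0.5564, -0.1224, 0.273]
ee_rot: [2.224, 2.217, -0.003]
wrist_force: [-0.7, 9.5, -0.9]
gripper_width: 0.316
```

Emit:
carry_out:
  deltas:
    - [[24, 0, 0, 0, 0, 0, 0], [24, 0, 0, 0, 0, 0, 0], [24, 0, 0, 0, 0, 0, 0], [24, 0, 0, 0, 0, 0, 0], [24, 0, 0, 0, 0, 0, 0]]

```text
t: 12.45
tcp_pos: [0.5564, -0.1224, 0.2729]
ee_rot: [2.224, 2.217, -0.003]
wrist_force: [0.2, 10.1, 0.0]
gripper_width: 0.315
```

Emit:
carry_out:
  deltas:
    - [[24, 0, 0, 0, 0, 0, 0], [24, 0, 0, 0, 0, 0, 0], [24, 0, 0, 0, 0, 0, 0], [24, 0, 0, 0, 0, 0, 0], [24, 0, 0, 0, 0, 0, 0]]

```text
t: 12.87
tcp_pos: [0.5564, -0.1224, 0.2729]
ee_rot: [2.224, 2.217, -0.003]
wrist_force: [-0.6, 10.0, -1.0]
gripper_width: 0.319
```

Emit:
carry_out:
  deltas:
    - [[24, 0, 0, 0, 0, 0, 0], [24, 0, 0, 0, 0, 0, 0], [24, 0, 0, 0, 0, 0, 0], [24, 0, 0, 0, 0, 0, 0], [24, 0, 0, 0, 0, 0, 0]]

```text
t: 13.28
tcp_pos: [0.5564, -0.1224, 0.273]
ee_rot: [2.224, 2.217, -0.003]
wrist_force: [-0.1, 9.7, -0.9]
gripper_width: 0.318
```

Emit:
carry_out:
  deltas:
    - [[24, 0, 0, 0, 0, 0, 0], [24, 0, 0, 0, 0, 0, 0], [24, 0, 0, 0, 0, 0, 0], [24, 0, 0, 0, 0, 0, 0], [24, 0, 0, 0, 0, 0, 0]]

```text
t: 13.7
tcp_pos: [0.5564, -0.1224, 0.2729]
ee_rot: [2.224, 2.217, -0.003]
wrist_force: [0.0, 9.4, -0.2]
gripper_width: 0.315
```

Emit:
carry_out:
  deltas:
    - [[24, 0, 0, 0, 0, 0, 0], [24, 0, 0, 0, 0, 0, 0], [24, 0, 0, 0, 0, 0, 0], [24, 0, 0, 0, 0, 0, 0], [24, 0, 0, 0, 0, 0, 0]]

```text
t: 14.12
tcp_pos: [0.5564, -0.1224, 0.273]
ee_rot: [2.224, 2.217, -0.003]
wrist_force: [-0.5, 10.4, -0.2]
gripper_width: 0.317
```

Emit:
carry_out:
  deltas:
    - [[24, 0, 0, 0, 0, 0, 0], [24, 0, 0, 0, 0, 0, 0], [24, 0, 0, 0, 0, 0, 0], [24, 0, 0, 0, 0, 0, 0], [24, 0, 0, 0, 0, 0, 0]]

```text
t: 14.53
tcp_pos: [0.5564, -0.1224, 0.2729]
ee_rot: [2.224, 2.217, -0.003]
wrist_force: [-0.9, 9.0, -0.6]
gripper_width: 0.316
```

Emit:
carry_out:
  deltas:
    - [[24, 0, 0, 0, 0, 0, 0], [24, 0, 0, 0, 0, 0, 0], [24, 0, 0, 0, 0, 0, 0], [24, 0, 0, 0, 0, 0, 0], [24, 0, 0, 0, 0, 0, 0]]

```text
t: 14.95
tcp_pos: [0.5564, -0.1224, 0.273]
ee_rot: [2.223, 2.217, -0.003]
wrist_force: [0.4, 10.0, -1.6]
gripper_width: 0.319
```

```bash
python3 look.py 13
```

```text
14.95 [ 0.39  9.97 -1.63] [1.647 0.069 0.099] [ 0.5564 -0.1224  0.273 ]
dmm [ 0.9 -0.4 -0. ] deg [-0.02  0.13  0.04]
frac [0.0015, -0.0007, -0.0001] [-0.0003, 0.0022, 0.0007]
```

View pics/b13.png

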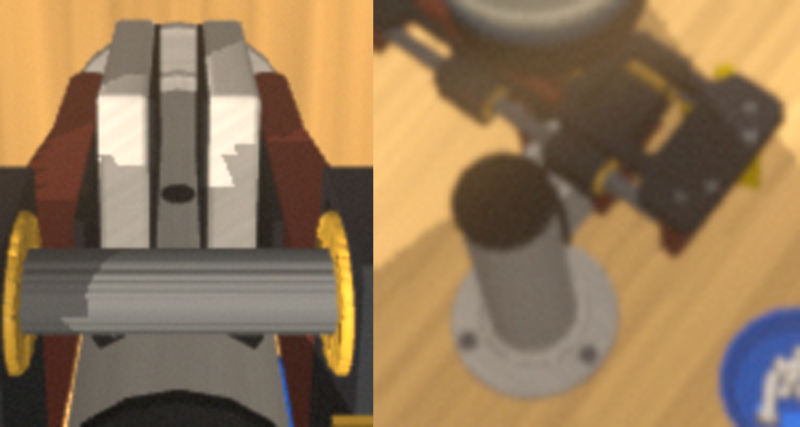

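The push has held steady at 9–10.4 N for over 4 s, with the clip seated and centred. Handing in.

```bash
python3 -c "
from rig import bot
print(bot.sign_off())"
```

```text
the job is handed in; nothing more can be done
None
```

The clip is on the bare post over the tapped hole, jaw towards the other post, and I handed in with the arm still pressing it there at about 10 N. I gripped the smaller grey clip across its cheeks; the jaws stopped at 28.0 mm, the width you gave.

**Push:** readings stayed at 9.0–10.4 N for just over 4 s up to handing in, and no reading came near the 35 N limit. The job took 15 s of the 51 s allowed.

**Position:**
- **Height:** the clip's middle should be within a few tenths of a millimetre of 105 mm. I took this from the arm's height when it gripped the clip on the counter, because the hole is hidden once the clip is on.
- **Centring:** tube, flange and clip line up in the wrist view, within about half a millimetre.
- **Level:** the tool is within about 0.15°. At first contact the pressure sat high on the saddle with about 0.2° of tilt. I levelled it, and the pressure centre moved to the clip's mid-height.
- **Direction:** the clip was set to the line between the two posts as seen from the top camera.

**Disagreement:** the top and wrist cameras differed by about 4 mm in both x and y. The offset was the same for the clip and the post, so I worked from the wrist view and found contact by force.

**Bystanders:** the dish, screwdriver and pen stand looked undisturbed in the scene view taken while pressing. I compared by eye and did not re-measure them.

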